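# Check the brake lever of a proofing press

### The arm

A 7-joint arm with a two-finger parallel gripper is mounted at the origin on the work surface. World frame = base frame: x ahead of the robot, y to its left, z up, the work surface at z = 0. Lengths are in m, angles in rad, forces in N, time in s.
With the tool pointing down it reaches from about 0.425 to 0.825 m from the base axis. Payload 3.6 kg.
Tool frame: the origin (TCP) lies midway between the tips of the shut fingers; the grasp point (between the pads) lies 19 mm behind it; z points along the fingers, y is the direction in which the jaws open and shut (so a half turn about z gives the same grasp; the last joint's range is limited). The gripper opens to 85 mm and grips with 20 to 120 N. Pads are 22 mm wide; open, the fingers measure 114 mm over their backs; the gripper's body (76 mm by 85 mm) begins 54 mm behind the grasp point. The pads swing forward as they close: fully open they stand 13 mm farther back than shut.
Start: joints at [1.218, 0.615, -0.013, 1.423, 0.008, 1.103, -0.04], TCP at [0.209, -0.616, 0.21] pointing down, gripper open.
Joint ranges: [-3.12, 3.12], [-0.3, 2.06], [-1.34, 1.32], [0.26, 2.42], [-1.36, 4.5], [0.01, 1.98], [-2.84, 2.84]. Speed limits (rad/s): [2.79, 2.79, 3.14, 3.14, 3.14, 3.14, 3.14].

### API

Orientations are given as a unit quaternion [x, y, z, w].
In Python, from plant import env gives the robot as it stands. The module is installed in compiled form; this text tells all that it offers.
- The arm moves only by the tool arm_command, never from a script. Its argument "deltas" is a list of rows, each a list of 3 entries, a list of its own where there are three numbers: the closure, from 0 (fully open) to 1 (shut), then the shift along the tool's x, y, z in mm, then the turn, a rotation vector about the tool's x, y, z in rad. A call has 1 to 8 rows; each row is the pose to reach, as a shift and turn from the pose commanded when the call began, along the tool's axes at that moment; what a row does not reach only later rows make up. A row lasts 1/8 s, in which the tool goes at most 62.5 mm and 10.7 degrees, less where a joint would pass 70% of its speed; a pose out of reach is approached as far as the arm can. A call with a gripper value outside its range is refused whole. The fingers move at their own pace and stop on an object; the grip force is fixed at half the most. Time passes only in rows, so rows that repeat a pose let the fingers close. It gives the time, the measured TCP pose, the force and the opening at its end, in the units of the state.
- env.observe(): the state, without advancing time (a new reading comes with each control period).
- env.get_image(name): name is "scene" or "side" or "wrist"; returns (picture, depth): 400x640x3 uint8, red, green, blue; 400x640 float32, m along the optical axis (not along the pixel's ray), 0 where there is no reading.
- env.calibration(name): a dict with "fov_y" (degrees; the focal length in pixels is half the picture's height over the tangent of half this angle, whatever the lens; pixels are square), "cx", "cy" (the principal point, pixels), "extrinsics" (4x4, takes a point from world to camera coordinates); the wrist camera has in their place "mount" (4x4, takes a point from camera to tool coordinates, whose origin is the TCP and whose axes are the flange's). Camera axes: x right, y down, z forward; pixel columns grow to the right and rows downward; lengths in m; the calibration is good to about 2 mm. A picture is of the moment at which its call begins: read the wrist's pose just before it. calibration takes no time and is no camera call.
- env.job_done(): hands the job in, once; it reports no verdict.
Trained networks look in the newest picture that a camera, given by its name, has taken for a name from the list of things; names that differ only in an ending like _2 or _b are one class to them, and where a whole thing is asked for, a point or a joint stands for the part that bears it (a point fixed in the world has none). Each returns a list of dicts, best first, with "conf" (0 to 1); they miss things now and then, are a little off and sometimes report something else, mostly with a low value. They report only what shows in the picture. A call takes as long as a camera call.
- env.spot_in(camera, name): "xyz" ([x, y, z] in m, in world coordinates, good to about 4 mm: the middle of the surface that is visible of it).
- env.trace(camera, name): "pixels" (400x640 bool, what is visible of it).
The state is a dict: "clock": time; "qpos": joint angles; "qd": joint speeds; "joint_torque": joint torques, N m; "ee_pos": TCP position; "orientation": TCP orientation; "force": force on the tool from outside, world axes, zero at the start; "ft_torque": the same for the moment, N m; "finger_gap": finger opening in m.
Only numpy, scipy, OpenCV 4.12 (cv2) and the standard library are available. Lean on these libraries where they do the work, as an engineer would, in place of code of your own. Each camera call takes 0.05 s, during which the arm holds its last target. There are 200 camera calls.

### The job

Check the red brake lever on the proofing press: with the backs of the fingers press it in towards the push bar until it comes up firm on its stop, and hold it there for a good second and a half. Then ease it all the way back out without letting it snap, and move clear. Do not force it, do not take hold of the bar, and leave the blue lever and everything lying about as they are.

Things in the scene. Friction and masses are not known exactly. Their poses are not given: they have to be found in the camera images.
- brake_pad (a point): where to press the red brake lever: centre of its blade's outer face (away from the bar), 120 mm from the pivot. It moves with the blade: -y runs along the blade to its tip, -x straight out of the outer face, z up; pressing moves the face to +x. The blade is 10 mm thick (x), 16 mm tall (z, centred here), and ends in an 18 mm ball 150 mm from the pivot
- brake_pivot (a point): the red lever's upright hinge axis, at blade mid-height, in the middle of the blade's thickness, 28 mm from the bar's axis on the robot's side; same axes as brake_pad
- brake (a joint): red brake lever: 0 = sprung right out (blade 0.32 rad off the bar's direction), 0.32 rad = on its stop, blade parallel to the bar and 12 mm clear of it; counter-clockwise from above as it goes in. A spring pushes it out: at the pad about 4 N starts it, 8 N holds it on the stop; let go, it snaps back
- clutch_pad (a point): where to press the blue clutch lever: centre of its blade's outer face (away from the bar), 120 mm from the pivot. It moves with the blade: -y runs along the blade to its tip, -x straight out of the outer face, z up; pressing moves the face to +x. The blade is 10 mm thick (x), 16 mm tall (z, centred here), and ends in an 18 mm ball 150 mm from the pivot
- clutch_pivot (a point): the blue lever's upright hinge axis, at blade mid-height, in the middle of the blade's thickness, 28 mm from the bar's axis on the robot's side; same axes as clutch_pad
- clutch (a joint): blue clutch lever: 0 = sprung right out (blade 0.32 rad off the bar's direction), 0.32 rad = on its stop, blade parallel to the bar and 12 mm clear of it; counter-clockwise from above as it goes in. A spring pushes it out: at the pad about 4 N starts it, 8 N holds it on the stop; let go, it snaps back
- bar: the press's fixed steel push bar, 22 mm thick, 500 mm long, level, axis 170 mm above the table; origin at its middle, y along the bar, -x towards the robot. Both levers sit on its robot side, level with it; either may be the left one (+y); both have the pivot at their left (+y) end
- brake_perch: dark clamp on the bar that carries the red brake lever (with that lever); origin on the bar's axis; 34 mm across; nothing of it stands over 17 mm above the bar's axis
- press: tabletop proofing press, fixed: base 360 x 400 mm, green side cheeks and a steel cylinder. Origin on the table under the middle of the push bar; the base starts 90 mm beyond it, the cheeks and cylinder 225 mm beyond it and no more than 175 mm high
- ink_jar: closed glass ink jar, 60 mm across, 62 mm tall, standing on the table before the press; origin at its underside
- brayer: ink roller lying on the table: black roller 44 x 120 mm, wooden handle; origin on the table under the roller
- tube_green: green ink tube lying flat, 120 x 36 x 20 mm; origin under its middle
- tube_white: white ink tube lying flat, 120 x 36 x 20 mm; origin under its middle
- lino_block: mounted lino block, 150 x 100 x 20 mm, lying beside the press; origin under its middle
- solvent_can: metal can, 66 mm across, 115 mm tall, standing beside the press; origin at its underside

How it is judged:
On the way, in this order (a step that is already met when the one before it is completed fails the run):
1. the fingers hold the red lever in on its stop (0.3 rad or more) for 1 s (value of joint brake above 0.3 rad and contact force between the fingers and brake_perch above 3 N), for 1 s.
2. the red lever is right out again (value of joint brake below 0.03 rad), for 0.2 s.
At the end, for the whole second after the job is handed in: Red lever right out again (within 0.03 rad) after having been held on its stop, blue lever right out, every loose thing within 20 mm of where it was (value of joint each of brake, clutch below 0.03 rad and distance of each of ink_jar, brayer, tube_green, tube_white, lino_block, solvent_can from where it was at the start of the episode below 0.02 m); the robot touches nothing.
It fails at once if the lever snaps back instead of being eased out (faster than 2 rad/s) (velocity of joint brake below -2 rad/s).
It fails at once if the lever is forced: over 45 N from the fingers (contact force between the fingers and brake_perch above 45 N).
It fails at once if the fingers take hold of or lean on the bar (over 3 N) (contact force between the fingers and bar above 3 N).
It fails at once if the blue clutch lever is pressed (over 0.08 rad) (value of joint clutch above 0.08 rad).
It fails at once if one of the loose things is lifted or shifted more than 20 mm (distance of any of ink_jar, brayer, tube_green, tube_white, lino_block, solvent_can from where it was at the start of the episode above 0.02 m).
It also fails if it takes over 38 s, if anything falls off the work surface, if the arm or the gripper's body presses on something with over 40 N, if the wrist force passes 120 N, or if a joint passes its speed limit or range.

## Working session

There is one attempt and no reset: what is moved stays moved. The work goes in short steps, Python scripts to look and compute and a tool call to move; the robot and the scene stay as the last step left them, time stands still between calls to the robot, and variables do not carry over. Pictures are saved under pics/ and viewed, about 8 in all and at most 12, crops included, and the job is handed in when it is done.

Besides the shell and the picture viewer there is one more tool, called after "Emit:" as name(argument=value, ...), one argument or row to a line, values as JSON. arm_command: Moves the arm, as the interface text tells. Its arguments: {"type":"object","properties":{"deltas":{"type":"array","items":{"type":"array"}}},"required":["deltas"]}

```bash
mkdir -p pics
cat > h.py <<'E'
import numpy as np, cv2
from plant import env
from scipy.spatial.transform import Rotation as R
def cloud(name,dep):
    c=env.calibration(name); f=200/np.tan(np.radians(c["fov_y"])/2)
    v,u=np.mgrid[:400,:640]
    p=np.stack([(u-c["cx"])/f*dep,(v-c["cy"])/f*dep,dep],-1)
    T=np.linalg.inv(np.array(c["extrinsics"]))
    return p@T[:3,:3].T+T[:3,3]
E
python3 - <<'E'
from h import *
np.set_printoptions(precision=4,suppress=True)
o=env.observe(); print({k:np.round(v,3) for k,v in o.items()})
ims=[]
for n in ["scene","side"]:
    im,d=env.get_image(n); ims.append(im)
    np.savez(n+".npz",im=im,d=d)
    for t in ["brake_pad","brake_pivot","clutch_pad","clutch_pivot","bar","brake_perch","ink_jar","solvent_can"]:
        r=env.spot_in(n,t); print(n,t,[(np.round(x["xyz"],4).tolist(),round(x["conf"],2)) for x in r[:2]])
    cv2.imwrite(f"pics/{n}0.png",im[...,::-1])
E
```

```text
{'clock': np.float64(0.0), 'qpos': array([ 1.218,  0.616, -0.013,  1.425,  0.008,  1.103, -0.04 ]), 'qd': array([ 0.001,  0.001,  0.001, -0.002, -0.001, -0.002,  0.002]), 'joint_torque': array([  0.   , -46.921,   0.259, -17.103,   0.01 ,   0.009,  -0.   ]), 'ee_pos': array([ 0.208, -0.615,  0.209]), 'orientation': array([ 0.987,  0.163, -0.   , -0.001]), 'force': array([ 0.259,  0.793, -0.412]), 'ft_torque': array([ 0.012, -0.044,  0.033]), 'finger_gap': np.float64(0.085)}
scene brake_pad [([0.5912, 0.0543, 0.1767], 0.95)]
scene brake_pivot [([0.5918, 0.0521, 0.1716], 0.75), ([0.6797, -0.1038, 0.1762], 0.18)]
scene clutch_pad [([0.6334, -0.157, 0.1784], 0.85)]
scene clutch_pivot [([0.6327, -0.1524, 0.1778], 0.63)]
scene bar [([0.6815, -0.1062, 0.1765], 0.84)]
scene brake_perch [([0.5961, 0.1054, 0.1787], 0.65), ([0.5113, 0.1061, 0.0508], 0.54)]
scene ink_jar [([0.5124, 0.1028, 0.0484], 0.66)]
scene solvent_can [([0.6681, -0.3568, 0.0858], 0.64)]
side brake_pad [([0.5891, 0.0538, 0.1761], 0.62), ([0.6282, -0.3707, 0.104], 0.39)]
side brake_pivot [([0.59, 0.0543, 0.1764], 0.74)]
side clutch_pad [([0.6271, -0.1571, 0.174], 0.61), ([0.5625, -0.2494, 0.0307], 0.17)]
side clutch_pivot [([0.6265, -0.1577, 0.1689], 0.84), ([0.6748, -0.137, 0.1782], 0.21)]
side bar [([0.6772, -0.1365, 0.1809], 0.83)]
side brake_perch [([0.5936, 0.1113, 0.1807], 0.82), ([0.6291, -0.1583, 0.1679], 0.36)]
side ink_jar [([0.4867, 0.0919, 0.0498], 0.63)]
side solvent_can [([0.631, -0.3697, 0.1034], 0.86), ([0.4974, -0.0025, 0.015], 0.67)]
```

View pics/scene0.png

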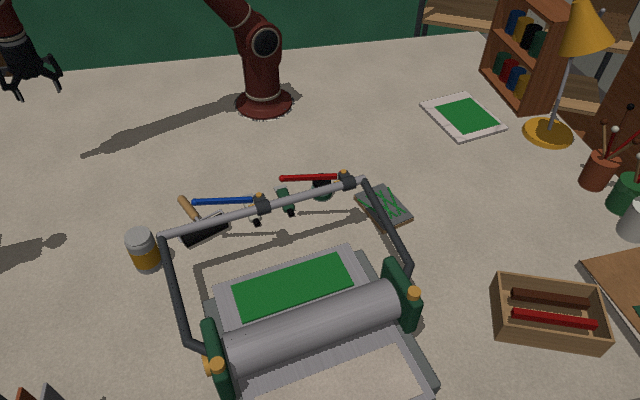

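View pics/side0.png

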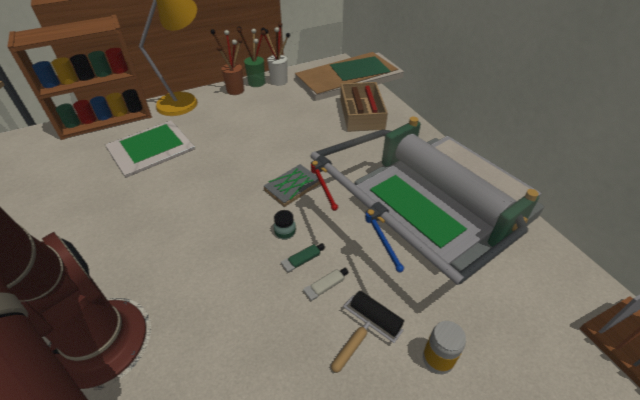

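Run:
```python
from h import *
np.set_printoptions(precision=4,suppress=True)
for n in ["scene","side"]:
    z=np.load(n+".npz"); P=cloud(n,z["d"]); hsv=cv2.cvtColor(z["im"],cv2.COLOR_RGB2HSV)
    H,S,V=[hsv[...,i].astype(int) for i in range(3)]
    ok=(z["d"]>0)&(P[...,2]>.155)&(P[...,2]<.2)&(P[...,0]>.4)&(P[...,0]<.8)&(abs(P[...,1])<.35)
    for nm,m in [("red",((H<8)|(H>172))&(S>130)&(V>50)),("blue",(H>100)&(H<130)&(S>120)&(V>40)),("grey",(S<60))]:
        q=P[ok&m]
        if len(q)<20: print(n,nm,len(q)); continue
        xy=q[:,:2]; c=np.median(xy,0); 
        for _ in range(4):
            u,s,vt=np.linalg.svd(xy-c,full_matrices=False); d=vt[0]*np.sign(vt[0][1]); 
            r=(xy-c)@[d[1],-d[0]]; k=abs(r-np.median(r))<.015; xy=xy[k];c=xy.mean(0)
        t=(xy-c)@d
        a,b=np.percentile(t,[0.5,99.5]);r=(xy-c)@[d[1],-d[0]]
        print(n,nm,len(xy),"dir",d,"ang",np.arctan2(-d[0],d[1]),"ends",c+a*d,c+b*d,"perp",np.percentile(r,[2,98]),"z",np.percentile(q[:,2],[2,50,98]))
```

```text
scene red 340 dir [0.1248 0.9922] ang -0.12516156175435225 ends [ 0.5836 -0.0174] [0.601  0.1215] perp [-0.0067  0.0051] z [0.1668 0.1768 0.1821]
scene blue 359 dir [0.1278 0.9918] ang -0.12812429100228204 ends [ 0.6236 -0.2264] [ 0.6413 -0.0895] perp [-0.0062  0.0044] z [0.1669 0.1767 0.1815]
scene grey 1480 dir [-0.158   0.9874] ang 0.1586257444485517 ends [ 0.7141 -0.3019] [0.6361 0.1861] perp [-0.0106  0.0087] z [0.1593 0.1773 0.1876]
side red 211 dir [0.1186 0.9929] ang -0.11885419008646095 ends [ 0.5775 -0.0167] [0.5962 0.1405] perp [-0.0057  0.0057] z [0.1648 0.1778 0.1817]
side blue 307 dir [0.1189 0.9929] ang -0.11914940093813713 ends [ 0.6167 -0.228 ] [ 0.6357 -0.069 ] perp [-0.0056  0.0058] z [0.1683 0.1774 0.1816]
side grey 1478 dir [-0.1636  0.9865] ang 0.1643122573306294 ends [ 0.7046 -0.3041] [0.6241 0.1814] perp [-0.0082  0.0112] z [0.1598 0.1779 0.1868]
```

The overview pictures agree. The red lever is on the robot's left, with its ball end at scene (283,178) and side (334,207). The blue lever is on the right, around scene (195,202) and side (400,267). Nothing lies under the red lever except the low jar, at side (284,224). The fits put the red pad at about (0.581, 0.021), and the push to the stop runs nearly along world +x. I'll go to a point on the robot side of it with the fingers shut.

Emit:
arm_command(
  deltas=[
    [1,[481,-507,0],[0,0,-1.24]],
    [1,[481,-507,0],[0,0,-1.24]],
    [1,[481,-507,0],[0,0,-1.24]],
    [1,[481,-507,0],[0,0,-1.24]],
    [1,[481,-507,0],[0,0,-1.24]],
    [1,[481,-507,0],[0,0,-1.24]],
    [1,[481,-507,0],[0,0,-1.24]],
    [1,[481,-507,0],[0,0,-1.24]],
  ],
)

```text
clock: 1.9
ee_pos: [0.419, -0.1601, 0.2102]
orientation: [0.709, 0.706, 0.0, 0.001]
force: [0.4, 0.1, -0.6]
finger_gap: -0.0
```

Emit:
arm_command(
  deltas=[
    [1,[181,81,0],[0,0,0]],
    [1,[181,81,0],[0,0,0]],
    [1,[181,81,0],[0,0,0]],
    [1,[181,81,0],[0,0,0]],
    [1,[181,81,0],[0,0,0]],
    [1,[181,81,0],[0,0,0]],
  ],
)

```text
clock: 2.65
ee_pos: [0.4993, 0.0167, 0.2095]
orientation: [0.71, 0.704, -0.001, 0.0]
force: [0.0, 0.4, 0.4]
finger_gap: 0.0
```

Run:
```python
from h import *
o=env.observe(); print(o["clock"],o["ee_pos"],o["orientation"],o["force"])
im,d=env.get_image("side"); a=cv2.resize(im[120:320,220:420],(500,500),interpolation=cv2.INTER_CUBIC)
cv2.imwrite("pics/side1.png",a[...,::-1])
im,d=env.get_image("wrist"); cv2.imwrite("pics/wrist1.png",im[...,::-1])
c=env.calibration("wrist"); f=200/np.tan(np.radians(c["fov_y"])/2)
for n in ["brake_pad","brake_pivot"]:
  for cam in ["wrist","side"]:
    print(cam,n,[(np.round(x["xyz"],4).tolist(),round(x["conf"],2)) for x in env.spot_in(cam,n)[:1]])
v,u=np.mgrid[:400,:640]
p=np.stack([(u-c["cx"])/f*d,(v-c["cy"])/f*d,d],-1); M=np.array(c["mount"])
P=(p@M[:3,:3].T+M[:3,3])@R.from_quat(o["orientation"]).as_matrix().T+o["ee_pos"]
h=cv2.cvtColor(im,cv2.COLOR_RGB2HSV).astype(int)
m=((h[...,0]<8)|(h[...,0]>172))&(h[...,1]>130)&(h[...,2]>40)&(d>0)&(P[...,2]>.155)&(P[...,2]<.19)
q=P[m]; print(len(q))
for y in np.arange(-.03,.16,.01):
    k=abs(q[:,1]-y)<.005
    if k.sum()>3: print(round(y,3),k.sum(),np.percentile(q[k,0],[2,50,98]).round(4),np.percentile(q[k,2],[5,95]).round(4))
```

```text
2.65 [0.49925078 0.01667294 0.20953098] [ 7.09723041e-01  7.04480154e-01 -9.32648967e-04  2.16615542e-04] [0.01705045 0.40716848 0.43452016]
wrist brake_pad [([0.5925, 0.0757, 0.1763], 0.79)]
side brake_pad [([0.5887, 0.0429, 0.1789], 0.54)]
wrist brake_pivot [([0.5884, 0.0792, 0.1732], 0.85)]
side brake_pivot [([0.586, 0.0433, 0.1784], 0.51)]
4299
-0.01 221 [0.5733 0.5789 0.5863] [0.1736 0.1787]
0.0 244 [0.574  0.5798 0.5857] [0.1725 0.1783]
0.01 199 [0.5784 0.5819 0.5867] [0.1748 0.178 ]
0.02 210 [0.5797 0.5833 0.5881] [0.1749 0.1782]
0.03 214 [0.5809 0.5847 0.5894] [0.1751 0.1782]
0.04 240 [0.5821 0.5857 0.5904] [0.1743 0.1781]
0.05 251 [0.5836 0.5872 0.5921] [0.1746 0.1781]
0.06 248 [0.5848 0.5887 0.5933] [0.1745 0.1782]
0.07 262 [0.5864 0.59   0.595 ] [0.1751 0.1782]
0.08 285 [0.5877 0.5913 0.596 ] [0.1745 0.1782]
0.09 299 [0.5889 0.5925 0.5976] [0.1746 0.1783]
0.1 314 [0.5901 0.5938 0.5988] [0.1742 0.1782]
0.11 359 [0.5916 0.5951 0.6003] [0.1732 0.1784]
0.12 364 [0.5927 0.596  0.6014] [0.1724 0.1783]
0.13 213 [0.5914 0.5943 0.597 ] [0.1628 0.1811]
0.14 368 [0.5897 0.5909 0.5956] [0.1639 0.1813]
0.15 8 [0.591  0.5912 0.5914] [0.1636 0.1689]
```

View pics/side1.png

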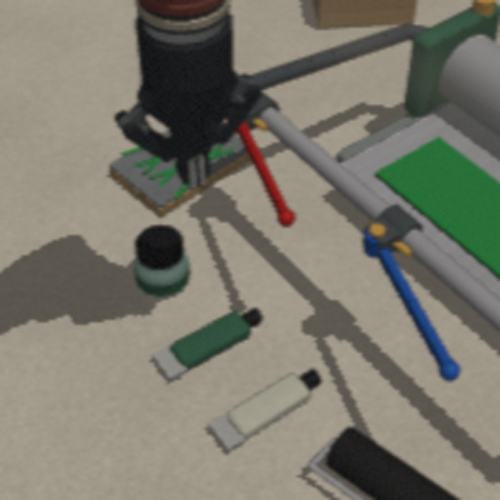

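View pics/wrist1.png

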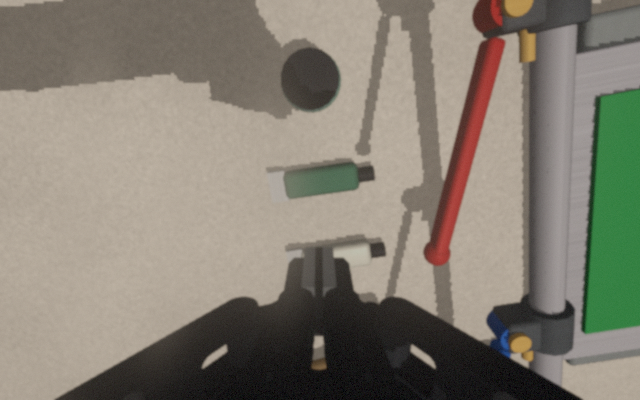

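The side view, a crop, shows the shut fingers and the wide knuckles above them. In the wrist view the red blade runs from (490,45) to its ball at (437,252). Before going down, I'll measure how low the knuckles sit over where the bar will be.

Run:
```python
from h import *
im,d=env.get_image("wrist"); c=env.calibration("wrist"); f=200/np.tan(np.radians(c["fov_y"])/2)
v,u=np.mgrid[:400,:640]; p=np.stack([(u-c["cx"])/f*d,(v-c["cy"])/f*d,d],-1); M=np.array(c["mount"])
q=(p@M[:3,:3].T+M[:3,3]); o=env.observe(); W=q@R.from_quat(o["orientation"]).as_matrix().T+o["ee_pos"]
m=(d>0)&(q[...,2]<.01)&(abs(q[...,1])<.1)&(abs(q[...,0])<.06)&(W[...,2]>.19)
q=q[m]
for y in np.arange(-.07,.075,.005):
    k=abs(q[:,1]-y)<.0025
    if k.sum()>3: print(round(y,3),k.sum(),"z",np.percentile(q[k,2],[1,50,99]).round(3),"x",np.percentile(q[k,0],[1,99]).round(3))
im2,d2=env.get_image("side"); P=cloud("side",d2)
Q=(P-o["ee_pos"])@R.from_quat(o["orientation"]).as_matrix()
m=(d2>0)&(abs(Q[...,0])<.05)&(abs(Q[...,1])<.1)&(Q[...,2]>-.11)&(Q[...,2]<.01)&(im2.max(-1)<110)
Q=Q[m]
for y in np.arange(-.08,.085,.01):
    k=abs(Q[:,1]-y)<.005
    if k.sum()>3: print("side",round(y,3),k.sum(),"z",np.percentile(Q[k,2],[2,50,98]).round(3))
```

```text
-0.06 82 z [-0.107 -0.105 -0.102] x [0.012 0.013]
-0.055 534 z [-0.108 -0.103 -0.097] x [0.011 0.015]
-0.05 893 z [-0.107 -0.101 -0.091] x [0.011 0.014]
-0.045 1180 z [-0.107 -0.098 -0.085] x [0.011 0.014]
-0.04 1846 z [-0.106 -0.097 -0.079] x [0.002 0.014]
-0.035 2430 z [-0.097 -0.091 -0.073] x [-0.008  0.013]
-0.03 1657 z [-0.091 -0.082 -0.069] x [-0.008  0.013]
-0.025 1416 z [-0.104 -0.078 -0.067] x [-0.008  0.014]
-0.02 899 z [-0.106 -0.076 -0.064] x [-0.001  0.013]
-0.015 1616 z [-0.111 -0.1   -0.043] x [0.007 0.019]
-0.01 2437 z [-0.111 -0.094 -0.03 ] x [0.007 0.019]
-0.005 2679 z [-0.11  -0.09  -0.028] x [-0.007  0.018]
0.0 1956 z [-0.105 -0.066 -0.027] x [-0.01   0.013]
0.005 2701 z [-0.11  -0.086 -0.027] x [-0.008  0.018]
0.01 2430 z [-0.111 -0.094 -0.03 ] x [0.007 0.019]
0.015 1945 z [-0.111 -0.098 -0.035] x [0.007 0.019]
0.02 816 z [-0.111 -0.076 -0.063] x [0.002 0.018]
0.025 1356 z [-0.105 -0.078 -0.067] x [-0.008  0.015]
0.03 1580 z [-0.089 -0.081 -0.067] x [-0.008  0.014]
0.035 2398 z [-0.096 -0.09  -0.072] x [-0.008  0.013]
0.04 1934 z [-0.106 -0.096 -0.078] x [-0.007  0.014]
0.045 1315 z [-0.106 -0.098 -0.085] x [0.008 0.014]
0.05 942 z [-0.107 -0.1   -0.09 ] x [0.011 0.014]
0.055 620 z [-0.108 -0.103 -0.096] x [0.011 0.015]
0.06 149 z [-0.107 -0.105 -0.101] x [0.011 0.014]
side -0.06 6 z [-0.108 -0.106 -0.102]
side -0.05 31 z [-0.109 -0.103 -0.09 ]
side -0.04 46 z [-0.109 -0.094 -0.079]
side -0.03 51 z [-0.108 -0.083 -0.07 ]
side -0.02 76 z [-0.11  -0.081 -0.065]
side -0.01 136 z [-0.108 -0.066 -0.027]
side -0.0 119 z [-0.109 -0.065 -0.027]
side 0.01 97 z [-0.109 -0.077 -0.033]
side 0.02 39 z [-0.108 -0.077 -0.066]
side 0.03 64 z [-0.098 -0.083 -0.07 ]
side 0.04 70 z [-0.109 -0.097 -0.078]
side 0.05 31 z [-0.11  -0.104 -0.091]
side 0.06 4 z [-0.109 -0.105 -0.102]
```

Run:
```python
from h import *
o=env.observe(); Rm=R.from_quat(o["orientation"]).as_matrix()
im2,d2=env.get_image("side"); P=cloud("side",d2)
Q=(P-o["ee_pos"])@Rm
m=(d2>0)&(abs(Q[...,0])<.03)&(abs(Q[...,1])<.03)&(Q[...,2]>-.06)&(Q[...,2]<.06)
rows=np.where(m.any(1))[0]
for r in rows:
    k=m[r]; print(r,np.where(k)[0][[0,-1]],Q[r][k][:, :].mean(0).round(3),im2[r][k].mean(0).round(0))
c=env.calibration("side"); T=np.array(c["extrinsics"]); f=200/np.tan(np.radians(c["fov_y"])/2)
for z in [-.06,-.04,-.02,0]:
    p=T[:3,:3]@(o["ee_pos"]+Rm@[0,0,z])+T[:3,3]; print(z,p[:2]/p[2]*f+[c["cx"],c["cy"]])
```

```text
181 [298 303] [-0.007  0.006 -0.057] [50. 55. 51.]
182 [300 303] [-0.008  0.008 -0.055] [52. 65. 54.]
183 [290 303] [-0.006 -0.002 -0.054] [50. 55. 51.]
184 [290 303] [-0.007 -0.004 -0.053] [53. 55. 53.]
185 [290 303] [-0.007 -0.004 -0.05 ] [52. 53. 52.]
186 [291 303] [-0.008 -0.003 -0.047] [51. 52. 52.]
187 [291 303] [-0.008 -0.003 -0.044] [52. 53. 52.]
188 [291 303] [-0.008 -0.004 -0.041] [53. 55. 53.]
189 [291 303] [-0.007 -0.004 -0.038] [56. 57. 56.]
190 [292 302] [-0.009 -0.004 -0.036] [57. 58. 57.]
191 [293 301] [-0.009 -0.004 -0.034] [62. 63. 62.]
192 [293 301] [-0.009 -0.005 -0.031] [65. 68. 64.]
193 [295 300] [-0.009 -0.003 -0.027] [74. 76. 68.]
194 [296 297] [-0.011 -0.007 -0.027] [88. 86. 77.]
-0.06 [296.67620184 179.02002478]
-0.04 [297.07737473 185.71052138]
-0.02 [297.46578977 192.18825072]
0 [297.84204599 198.4632034 ]
```

Emit:
arm_command(
  deltas=[
    [1,[3,20,40],[0,0,0]],
    [1,[3,30,81],[0,0,0]],
    [1,[3,40,81],[0,0,0]],
    [1,[3,55,81],[0,0,0]],
    [1,[3,58,81],[0,0,0]],
    [1,[3,58,81],[0,0,0]],
  ],
)

```text
clock: 3.85
ee_pos: [0.5582, 0.022, 0.1299]
orientation: [0.709, 0.706, 0.001, 0.0]
force: [0.3, 0.3, -0.3]
finger_gap: -0.0002
```

Run:
```python
from h import *
o=env.observe(); print(o["clock"],o["ee_pos"],o["orientation"],o["force"])
im,d=env.get_image("side"); a=cv2.resize(im[130:250,250:400],(750,600),interpolation=cv2.INTER_CUBIC)
cv2.imwrite("pics/side2.png",a[...,::-1])
```

```text
3.85 [0.55823962 0.02199855 0.12986243] [7.08542577e-01 7.05667681e-01 5.70923195e-04 4.62280203e-04] [ 0.31039047  0.2659688  -0.34463244]
```

View pics/side2.png

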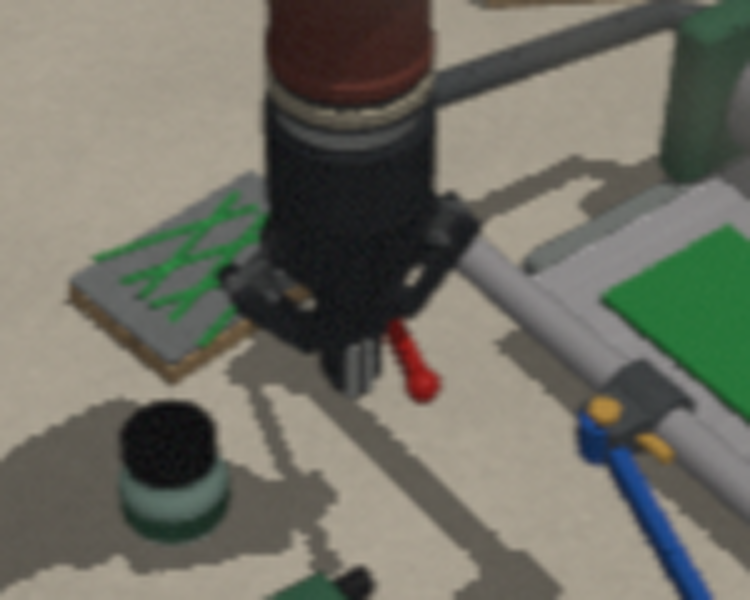

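The shut fingers, with tips at about (350,385), stand just on the robot side of the red blade, near its ball at (422,382), and reach below it. Next I'll push in slowly along tool y, which is world +x.

Emit:
arm_command(
  deltas=[
    [1,[0,3,0],[0,0,0]],
    [1,[0,6,0],[0,0,0]],
    [1,[0,9,0],[0,0,0]],
    [1,[0,12,0],[0,0,0]],
    [1,[0,15,0],[0,0,0]],
    [1,[0,18,0],[0,0,0]],
    [1,[0,20,0],[0,0,0]],
    [1,[0,20,0],[0,0,0]],
  ],
)

```text
clock: 4.9
ee_pos: [0.5771, 0.0205, 0.1284]
orientation: [0.709, 0.705, -0.001, -0.0]
force: [-4.9, -2.0, 3.2]
finger_gap: -0.0002
```

Emit:
arm_command(
  deltas=[
    [1,[0,3,0],[0,0,0]],
    [1,[0,6,0],[0,0,0]],
    [1,[0,9,0],[0,0,0]],
    [1,[0,12,0],[0,0,0]],
    [1,[0,15,0],[0,0,0]],
    [1,[0,18,0],[0,0,0]],
    [1,[0,18,0],[0,0,0]],
  ],
)

```text
clock: 5.78
ee_pos: [0.594, 0.0203, 0.1283]
orientation: [0.709, 0.705, -0.003, -0.001]
force: [-6.7, -2.7, 4.6]
finger_gap: -0.0002
```

Emit:
arm_command(
  deltas=[
    [1,[0,2,0],[0,0,0]],
    [1,[0,4,0],[0,0,0]],
    [1,[0,5,0],[0,0,0]],
    [1,[0,6,0],[0,0,0]],
    [1,[0,6,0],[0,0,0]],
  ],
)

```text
clock: 6.4
ee_pos: [0.5995, 0.0208, 0.1284]
orientation: [0.709, 0.706, -0.003, -0.001]
force: [-7.1, -2.8, 5.0]
finger_gap: -0.0
```

Emit:
arm_command(
  deltas=[
    [1,[0,1,0],[0,0,0]],
    [1,[0,2,0],[0,0,0]],
    [1,[0,3,0],[0,0,0]],
    [1,[0,3,0],[0,0,0]],
  ],
)

```text
clock: 6.9
ee_pos: [0.6023, 0.0211, 0.1283]
orientation: [0.708, 0.706, -0.003, -0.002]
force: [-7.8, -1.7, 5.3]
finger_gap: -0.0001
```

Emit:
arm_command(
  deltas=[
    [1,[0,1,0],[0,0,0]],
    [1,[0,2,0],[0,0,0]],
    [1,[0,2,0],[0,0,0]],
    [1,[0,2,0],[0,0,0]],
  ],
)

```text
clock: 7.4
ee_pos: [0.6031, 0.0212, 0.1283]
orientation: [0.708, 0.706, -0.004, -0.002]
force: [-9.7, -2.0, 6.9]
finger_gap: -0.0002
```

Emit:
arm_command(
  deltas=[
    [1,[0,1,0],[0,0,0]],
    [1,[0,1,0],[0,0,0]],
    [1,[0,1,0],[0,0,0]],
  ],
)

```text
clock: 7.78
ee_pos: [0.6031, 0.0212, 0.1283]
orientation: [0.708, 0.706, -0.004, -0.003]
force: [-11.9, -2.2, 7.8]
finger_gap: -0.0001
```

The tool has stopped moving and only the force rises. I'll check the lever angle by camera while holding.

Run:
```python
from h import *
o=env.observe(); print(o["clock"],o["ee_pos"],o["force"],o["ft_torque"])
Rm=R.from_quat(o["orientation"]).as_matrix()
im,d=env.get_image("wrist"); cv2.imwrite("pics/wrist3.png",im[...,::-1])
c=env.calibration("wrist"); f=200/np.tan(np.radians(c["fov_y"])/2)
v,u=np.mgrid[:400,:640]; p=np.stack([(u-c["cx"])/f*d,(v-c["cy"])/f*d,d],-1); M=np.array(c["mount"])
P=(p@M[:3,:3].T+M[:3,3])@Rm.T+o["ee_pos"]
h=cv2.cvtColor(im,cv2.COLOR_RGB2HSV).astype(int)
m=((h[...,0]<8)|(h[...,0]>172))&(h[...,1]>130)&(h[...,2]>40)&(d>0)&(P[...,2]>.174)&(P[...,2]<.19)
q=P[m]; k=(q[:,1]>.04)&(q[:,1]<.115); print(k.sum(),np.polyfit(q[k,1],q[k,0],1))
g=(h[...,1]<60)&(d>0)&(P[...,2]>.174)&(P[...,2]<.19)&(P[...,0]>.625)&(P[...,0]<.7)&(P[...,1]>.0)&(P[...,1]<.11)
g=P[g]; print(len(g),np.polyfit(g[:,1],g[:,0],1))
```

```text
7.775 [0.60312987 0.02121643 0.12830205] [-11.91872185  -2.19622797   7.76469539] [-0.28343648  2.22822161  0.0328733 ]
5148 [-0.19072424  0.62785824]
13383 [-0.19888282  0.65582028]
```

View pics/wrist3.png

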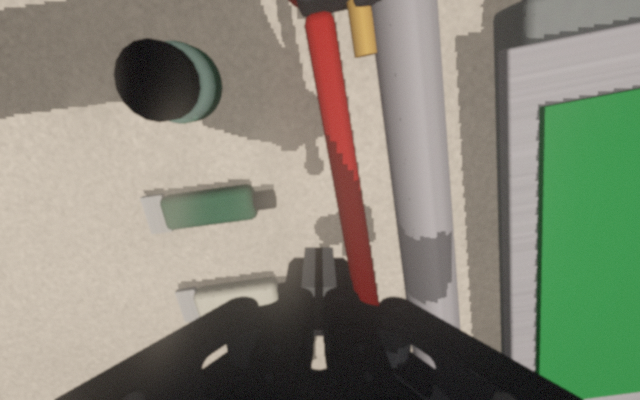

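The blade at (320,20)–(370,300) is now parallel to the bar, within 0.01 rad, and has turned 0.32 rad, so it is on its stop. The fingers are well clear of the bar. I'll press one more mm and hold.

Emit:
arm_command(
  deltas=[
    [1,[0,1,0],[0,0,0]],
    [1,[0,1,0],[0,0,0]],
    [1,[0,1,0],[0,0,0]],
    [1,[0,1,0],[0,0,0]],
    [1,[0,1,0],[0,0,0]],
    [1,[0,1,0],[0,0,0]],
    [1,[0,1,0],[0,0,0]],
    [1,[0,1,0],[0,0,0]],
  ],
)

```text
clock: 8.82
ee_pos: [0.6031, 0.0212, 0.1283]
orientation: [0.708, 0.706, -0.005, -0.004]
force: [-13.1, -1.6, 9.5]
finger_gap: 0.0002
```

Emit:
arm_command(
  deltas=[
    [1,[0,0,0],[0,0,0]],
    [1,[0,0,0],[0,0,0]],
    [1,[0,0,0],[0,0,0]],
    [1,[0,0,0],[0,0,0]],
    [1,[0,0,0],[0,0,0]],
    [1,[0,0,0],[0,0,0]],
    [1,[0,0,0],[0,0,0]],
    [1,[0,0,0],[0,0,0]],
  ],
)

```text
clock: 9.82
ee_pos: [0.6031, 0.0212, 0.1283]
orientation: [0.708, 0.706, -0.005, -0.004]
force: [-14.1, -1.6, 9.4]
finger_gap: -0.0003
```

Held firm for over 2 s. Now I'll ease it out at about 20 mm/s.

Emit:
arm_command(
  deltas=[
    [1,[0,-2,0],[0,0,0]],
    [1,[0,-4,0],[0,0,0]],
    [1,[0,-6,0],[0,0,0]],
    [1,[0,-8,0],[0,0,0]],
    [1,[0,-10,0],[0,0,0]],
    [1,[0,-12,0],[0,0,0]],
    [1,[0,-14,0],[0,0,0]],
    [1,[0,-16,0],[0,0,0]],
  ],
)

```text
clock: 10.82
ee_pos: [0.5909, 0.0202, 0.1284]
orientation: [0.709, 0.705, -0.003, -0.001]
force: [-5.4, -3.2, 4.4]
finger_gap: -0.0001
```

Emit:
arm_command(
  deltas=[
    [1,[0,-2,0],[0,0,0]],
    [1,[0,-4,0],[0,0,0]],
    [1,[0,-6,0],[0,0,0]],
    [1,[0,-8,0],[0,0,0]],
    [1,[0,-10,0],[0,0,0]],
    [1,[0,-12,0],[0,0,0]],
    [1,[0,-14,0],[0,0,0]],
    [1,[0,-16,0],[0,0,0]],
  ],
)

```text
clock: 11.82
ee_pos: [0.5758, 0.0207, 0.1284]
orientation: [0.709, 0.705, -0.001, -0.0]
force: [-4.7, -2.4, 2.9]
finger_gap: 0.0
```

Emit:
arm_command(
  deltas=[
    [1,[0,-2,0],[0,0,0]],
    [1,[0,-4,0],[0,0,0]],
    [1,[0,-6,0],[0,0,0]],
    [1,[0,-8,0],[0,0,0]],
    [1,[0,-10,0],[0,0,0]],
    [1,[0,-12,0],[0,0,0]],
    [1,[0,-14,0],[0,0,0]],
    [1,[0,-16,0],[0,0,0]],
  ],
)

```text
clock: 12.82
ee_pos: [0.5625, 0.0228, 0.1294]
orientation: [0.708, 0.706, 0.002, 0.001]
force: [-0.1, -0.7, 0.4]
finger_gap: -0.0
```

Emit:
arm_command(
  deltas=[
    [1,[0,-3,0],[0,0,0]],
    [1,[0,-8,0],[0,0,0]],
    [1,[0,-25,0],[0,0,0]],
    [1,[0,-60,0],[0,0,0]],
    [1,[0,-70,-40],[0,0,0]],
    [1,[0,-70,-80],[0,0,0]],
    [1,[0,-70,-80],[0,0,0]],
    [1,[0,-70,-80],[0,0,0]],
  ],
)

```text
clock: 13.82
ee_pos: [0.4903, 0.0219, 0.2083]
orientation: [0.709, 0.706, -0.0, -0.0]
force: [-0.5, -0.1, -0.9]
finger_gap: -0.0001
```

Run:
```python
from h import *
o=env.observe(); print(o["clock"],o["ee_pos"],o["force"])
Rm=R.from_quat(o["orientation"]).as_matrix()
im,d=env.get_image("wrist")
c=env.calibration("wrist"); f=200/np.tan(np.radians(c["fov_y"])/2)
v,u=np.mgrid[:400,:640]; p=np.stack([(u-c["cx"])/f*d,(v-c["cy"])/f*d,d],-1); M=np.array(c["mount"])
P=(p@M[:3,:3].T+M[:3,3])@Rm.T+o["ee_pos"]
h=cv2.cvtColor(im,cv2.COLOR_RGB2HSV).astype(int)
m=((h[...,0]<8)|(h[...,0]>172))&(h[...,1]>130)&(h[...,2]>40)&(d>0)&(P[...,2]>.174)&(P[...,2]<.19)
q=P[m]; k=(q[:,1]>.04)&(q[:,1]<.115); print(k.sum(),np.polyfit(q[k,1],q[k,0],1))
im2,_=env.get_image("side"); im0=np.load("side.npz")["im"]
cv2.imwrite("pics/side4.png",im2[...,::-1])
for n in ["clutch_pad","ink_jar","solvent_can"]: print(n,[(np.round(x["xyz"],4).tolist(),round(x["conf"],2)) for x in env.spot_in("side",n)[:1]])
df=(cv2.absdiff(im0,im2).max(-1)>40)[215:,:]; print("changed px low region",df[:,150:].sum())
```

```text
13.825 [0.49028476 0.02192968 0.2082959 ] [-0.4604436  -0.11656589 -0.85910727]
2062 [0.13322057 0.58093353]
clutch_pad [([0.6264, -0.1611, 0.1764], 0.87)]
ink_jar [([0.4872, 0.0896, 0.0469], 0.9)]
solvent_can [([0.627, -0.3725, 0.1067], 0.66)]
changed px low region 3188
```

View pics/side4.png

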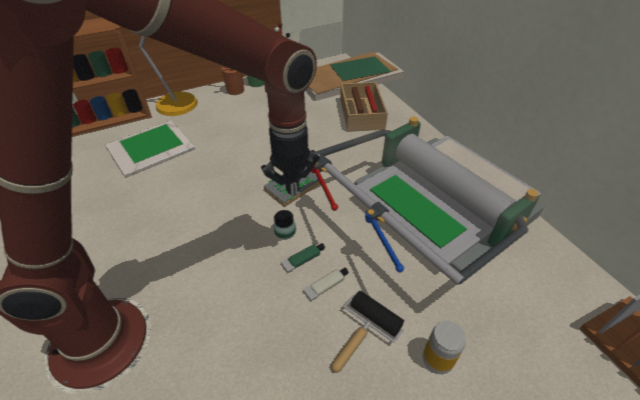

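The red ball is back at (334,207), exactly where it started. The blue lever's tip (400,267), the jar, tubes, brayer, can and lino block are unmoved, and the arm is clear of everything.

```bash
python3 -c "
from plant import env
print(env.job_done())"
```

```text
the job is handed in; nothing more can be done
None
```

The red brake lever was pressed onto its stop, held there, eased back out, and the job is handed in; no verdict was reported.

- **Press and hold:** I pressed with the backs of the shut fingers until the tool stopped moving and only the force rose. I then held it just over 2 s, at about 14 N along the push and about 17 N in all. The wrist camera showed the blade had turned 0.32 rad, to within 0.01 rad of parallel with the bar.
- **Ease out:** I let it back at about 20 mm/s in three calls, with force still on the fingers after the first two. By the end of the third the force was near zero, and I then moved clear.
- **Last checks:** The blade's slope was 0.133, against about 0.131 before the press. In the side picture the red ball, the blue lever and all the loose things were in their starting places. The tool force was about zero.

Two readings did not fit:
- **Fingertips:** The cameras put them about 20 mm short of the stated tool point, so I worked 20 mm lower than first planned.
- **Upward force:** The tool felt up to 9 N upward while pressing, in about the same proportion to the push throughout. I did not find the cause.

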